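Lay out wheel-bearing parts in the order they go back on

ROBOT

A 6-joint arm with a two-finger parallel gripper is mounted at the origin on the work surface. World frame = base frame: x ahead of the robot, y to its left, z up, the work surface at z = 0. Lengths are in m, angles in rad, forces in N, time in s.
With the tool pointing down it reaches from about 0.35 to 0.85 m from the base axis. Payload 8.1 kg.
Tool frame: the origin (TCP) lies midway between the tips of the shut fingers; the grasp point (between the pads) lies 19 mm behind it; z points along the fingers, y is the line along which they close (so a half turn about z gives the same grasp; the last joint's range is limited). The gripper opens to 85 mm and grips with 20 to 120 N. Pads are 22 mm wide; open, the fingers measure 114 mm over their backs; the gripper's body (76 mm by 85 mm) begins 54 mm behind the grasp point. The pads swing forward as they close: fully open they stand 13 mm farther back than shut.
Start: joints at [1.026, 0.13, 1.488, -0, 1.523, -0.085], TCP at [0.266, 0.538, 0.231] pointing down, gripper open.
Joint ranges: [-2.96, 2.96], [-0.89, 2.26], [0.02, 2.5], [-1.34, 4.48], [0, 2.73], [-2.66, 2.66]. Speed limits (rad/s): [2.39, 2.39, 2.79, 3.14, 3.14, 3.14].

INTERFACE

Orientations are given as a rotation vector (axis times angle).
In Python, from cell import * gives the robot as it stands.
- The arm moves only by the tool jog_arm, never from a script. Its arguments are lists of equal length, an entry for each row: "hand": the closure, from 0 (fully open) to 1 (shut); "offset": the shift along the tool's x, y, z as a fraction of full scale, a list of three; "turn": the turn, a rotation vector about the tool's x, y, z as a fraction of full scale, a list of three. In form: {"hand": [hand, ...], "offset": [[dx, dy, dz], ...], "turn": [[ax, ay, az], ...]}. A call has 1 to 10 rows; each row is the pose to reach, as a shift and turn from the pose commanded when the call began, along the tool's axes at that moment, turning the shorter way round; what a row does not reach only later rows make up. Full scale, the value 1, is 200 mm for a shift and 180 degrees for a turn. A row lasts 1/8 s, in which the tool goes at most 62.5 mm and 10.7 degrees, less where a joint would pass 70% of its speed; a pose out of reach is approached as far as the arm can. A call with a number of a shift or a turn outside -1 to 1 is refused whole. A call with a gripper value outside its range is refused whole. The fingers move at their own pace and stop on an object; the grip force is fixed at half the most. Time passes only in rows, so rows that repeat a pose let the fingers close. It gives the time, the measured TCP pose, the force, the opening and the grip force at its end, in the units of the state.
- get_state(): the state, without advancing time (a new reading comes with each control period).
- grab_frame(name): name is "scene" or "top"; returns the picture (420x560x3 uint8, red, green, blue); there is no depth.
- camera_info(name): a dict with "mtx" (3x3 intrinsics, pixels), "world_from_camera" (4x4, takes a point from camera to world coordinates). Camera axes: x right, y down, z forward; pixel columns grow to the right and rows downward; lengths in m; the calibration is good to about 2 mm. A picture is of the moment at which its call begins. camera_info takes no time and is no camera call.
- close_job(): hands the job in; it is judged then, once.
The state is a dict: "time_s": time; "joint_pos": joint angles; "qvel": joint speeds; "joint_efforts": joint torques, N m; "ee_pos": TCP position; "orientation": TCP orientation; "wrist_force": force on the tool from outside, world axes, zero at the start; "ft_torque": the same for the moment, N m; "width": finger opening in m; "finger_force": force on a finger pad.
Only numpy, scipy, OpenCV 4.12 (cv2) and the standard library are available. Lean on these libraries where they do the work, as an engineer would, in place of code of your own. Each camera call takes 0.05 s, during which the arm holds its last target. There are 200 camera calls.

TASK

Lay the wheel-bearing parts, now on the cardboard, flat along the lengthwise middle line of the rubber mat in the order they go back on the axle: the large inner bearing midway between the stub axle and the wheel hub, then on the far side of the hub (away from the stub axle) the small outer bearing next to the hub, then the thrust washer with the castle nut centred on top of it, then the dust cap last, with a clear gap of about 25 mm from the hub flange to the outer bearing and between each of these neighbours. Set the bearings down gently, do not drop them, and leave the stub axle, the hub, the red grease tin and the hammer where they stand.

Things in the scene. Friction and masses are not known exactly. Their poses are not given: they have to be found in the camera images.
- mat: black rubber bench mat, fixed, 880 mm long (its y axis) x 170 mm wide (its x axis) x 4 mm thick; origin at the centre of its underside, so its top is 4 mm above the origin; the row runs along its y axis through the middle (x = 0)
- spindle: stub axle standing upright on the mat: grey square flange plate 110 x 110 mm, 12 mm thick, with a stepped steel shaft 34 mm thick narrowing to 24 mm, top 134 mm above the mat; 1.7 kg, loose; origin at the centre of its underside, z up. It stands on the mat's middle line, to the left or the right of the hub, 220 to 240 mm from it centre to centre; the sides of its flange are within 6 degrees of the mat's
- hub: grey wheel hub standing upright on the mat's middle line: round flange 116 mm in diameter at 30 to 42 mm height, four brass-coloured studs to 68 mm, open outer barrel 60 mm in diameter to 76 mm height; 3.2 kg, loose; origin at the centre of its underside, z up
- inner_bearing: the large tapered roller bearing, steel rollers round an open bore (34 mm): 56 mm outside diameter, 20 mm high; the outside is straight and 56 mm wide from 8 to 18 mm height, narrower below; small end down; origin at the centre of its underside, z up; about 0.2 kg; grip it across the outside
- outer_bearing: the small tapered roller bearing (bore 25 mm): 45 mm outside diameter, 18 mm high; the outside is straight and 45 mm wide from 8 to 16 mm height, narrower below; small end down; origin at the centre of its underside, z up; about 0.12 kg; grip it across the outside
- washer: flat round steel thrust washer, 42 mm outside diameter, 25 mm hole, 8 mm thick, lying flat; origin at the centre of its underside, z up; about 0.06 kg; grip it across the outside
- castle_nut: brass-coloured hexagonal castle nut, 36 mm across flats (41.5 mm across corners), hexagon 14 mm high, slotted crown 33 mm in diameter above it to 23 mm height; pairs of flats face its own x axis and 60 and 120 degrees from it; lies crown up; origin at the centre of its underside, z up; about 0.13 kg
- dust_cap: domed pale silver-grey dust cap, dome up: straight wall 48 mm in diameter from 4 to 24 mm height, rim 54 mm in diameter and 3 mm high at the foot, top of the dome at 34 mm; origin at the centre of its underside, z up; about 0.07 kg
- grease_tin: bystander: closed red grease tin with a yellow band and a steel lid, 87 mm in diameter, 73 mm high; origin at the centre of its underside; to be left alone
- hammer: bystander: hammer, about 260 mm long, with a steel head, lying along its own x axis beyond the cardboard; origin under its middle; to be left alone
Mind the look-alikes: they are no part of the job. Several things look just like the washer: the one meant starts nearest to the robot's base.

How it is judged:
At the end, for the whole second after the job is handed in: All five released, at rest and flat; bearings, washer and cap on the mat within 15 mm of its middle line; inner bearing under 136 mm from stub axle and hub; beyond the hub outer bearing, washer, cap in this order, gaps 10 to 41 mm; nut on the washer, centres within 10 mm (x of inner_bearing in the frame of mat between -0.015 and 0.015 m and z of inner_bearing in the frame of mat between 0.002 and 0.006 m and angle between each of inner_bearing, outer_bearing, washer, castle_nut, dust_cap's own z axis and vertical below 0.1 rad and linear speed of each of inner_bearing, outer_bearing, washer, castle_nut, dust_cap below 0.02 m/s and angular speed of each of inner_bearing, outer_bearing, washer, castle_nut, dust_cap below 0.3 rad/s and x of outer_bearing in the frame of mat between -0.015 and 0.015 m and z of outer_bearing in the frame of mat between 0.002 and 0.006 m and x of washer in the frame of mat between -0.015 and 0.015 m and z of washer in the frame of mat between 0.002 and 0.006 m and x of dust_cap in the frame of mat between -0.015 and 0.015 m and z of dust_cap in the frame of mat between 0.002 and 0.006 m and horizontal distance between inner_bearing and spindle below 0.136 m and horizontal distance between inner_bearing and hub below 0.136 m and horizontal distance between outer_bearing and hub between 0.0905 and 0.1215 m and horizontal distance between outer_bearing and spindle above 0.28 m and horizontal distance between washer and outer_bearing between 0.0535 and 0.0845 m and horizontal distance between washer and hub above 0.13 m and horizontal distance between dust_cap and washer between 0.058 and 0.089 m and horizontal distance between dust_cap and outer_bearing above 0.1 m and horizontal distance between castle_nut and washer below 0.01 m and z of castle_nut in the frame of mat between 0.01 and 0.014 m); the robot touches nothing.
It fails at once if the stub axle or the hub is pushed more than 15 mm (distance of any of spindle, hub from where it was at the start of the episode above 0.015 m).
It fails at once if the grease tin or the hammer is moved more than 20 mm (distance of any of grease_tin, hammer from where it was at the start of the episode above 0.02 m).
It fails at once if the inner bearing is dropped onto the mat (faster than 0.5 m/s just above it, a fall of some 13 mm or more) (linear speed of inner_bearing above 0.5 m/s and z of inner_bearing in the frame of mat below 0.02 m and x of inner_bearing in the frame of mat between -0.06 and 0.06 m).
It fails at once if the outer bearing is dropped onto the mat (faster than 0.5 m/s just above it, a fall of some 13 mm or more) (linear speed of outer_bearing above 0.5 m/s and z of outer_bearing in the frame of mat below 0.02 m and x of outer_bearing in the frame of mat between -0.06 and 0.06 m).
It also fails if it takes over 114 s, if anything falls off the work surface, if the arm or the gripper's body presses on something with over 40 N, if the wrist force passes 120 N, or if a joint passes its speed limit or range.

## Working session

There is one attempt and no reset: what is moved stays moved. The work goes in short steps, Python scripts to look and compute and a tool call to move; the robot and the scene stay as the last step left them, time stands still between calls to the robot, and variables do not carry over. Pictures are saved under pics/ and viewed, at most 14 in all, crops included, and the job is handed in when it is done.

Besides the shell and the picture viewer there is one more tool, called after ">>>" by a JSON object that holds its "fn" and its "kwargs", one argument or row to a line. jog_arm: Moves the arm, as the interface text tells. Shift numbers are shares of 200 mm and turn numbers shares of 180 degrees, none past 1 either way. Its arguments: {"type":"object","properties":{"hand":{"type":"array"},"offset":{"type":"array"},"turn":{"type":"array"}},"required":["hand","offset","turn"]}

```bash
mkdir -p pics; python3 - <<'E'
from cell import *
import cv2
for n in("scene","top"):
    f=grab_frame(n); cv2.imwrite(f"pics/{n}0.png",f[:,:,::-1]); i=camera_info(n); print(n,i["mtx"],i["world_from_camera"])
s=get_state();print(s)
E
```

```text
scene [[402.74990637   0.         277.36234803]
 [  0.         402.74990637 204.50201202]
 [  0.           0.           1.        ]] [[ 4.20953845e-01  7.62549944e-01 -4.91238683e-01  1.02346468e+00]
 [ 9.07082042e-01 -3.53981368e-01  2.27814309e-01 -7.20220817e-02]
 [-1.69552248e-04 -5.41493097e-01 -8.40705178e-01  7.41907790e-01]
 [ 0.00000000e+00  0.00000000e+00  0.00000000e+00  1.00000000e+00]]
top [[488.80829739   0.         282.7042577 ]
 [  0.         488.80829739 212.04179649]
 [  0.           0.           1.        ]] [[ 0.01593036 -0.98552479  0.16878124  0.44477394]
 [-0.99987212 -0.01593796  0.0013098   0.10227731]
 [ 0.00139919 -0.16878052 -0.98565267  1.24438034]
 [ 0.          0.          0.          1.        ]]
{'time_s': 0.1, 'joint_pos': array([ 1.02559709e+00,  1.31128005e-01,  1.48915290e+00, -4.96838048e-06,
        1.52302346e+00, -8.53977755e-02]), 'qvel': array([ 9.32029408e-05, -2.12325771e-03, -5.45670199e-04,  1.13327746e-03,
       -1.77016640e-03,  3.20921573e-04]), 'joint_efforts': array([ 1.23158228e-03, -5.70951247e+01, -5.01940191e+01, -1.84033524e-04,
        8.09304009e-03, -3.34853962e-05]), 'ee_pos': array([0.26598337, 0.53726679, 0.23033364]), 'orientation': array([-7.15788363e-01, -3.05842111e+00,  2.55819752e-03]), 'wrist_force': array([ 0.46990917, -0.18509853, -0.31312037]), 'ft_torque': array([-0.02423068, -0.00032476,  0.02803463]), 'finger_force': 0.0, 'width': 0.0852662360065513}
```

View pics/scene0.png

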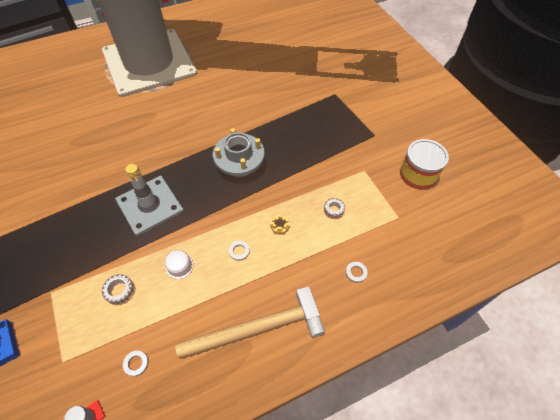

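View pics/top0.png

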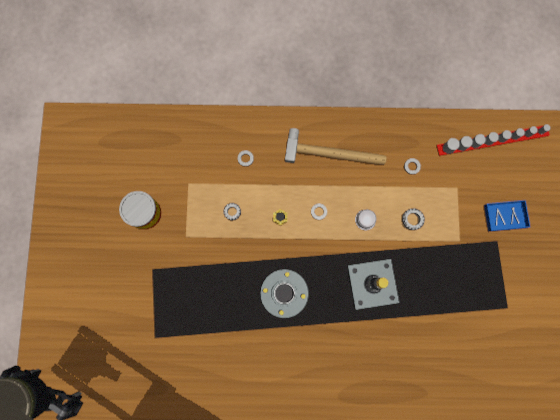

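The three washer look-alikes in the top view are at (319,212), (245,158) and (412,166). The one on the cardboard at (319,212) is nearest the base, since lower in the image means smaller x. I'll confirm this in enlarged crops.

```bash
python3 - <<'E'
import cv2
a=cv2.imread("pics/top0.png");b=cv2.imread("pics/scene0.png")
cv2.imwrite("pics/topc.png",cv2.resize(a[140:340,200:440],None,fx=3,fy=3,interpolation=cv2.INTER_CUBIC))
cv2.imwrite("pics/scenec.png",cv2.resize(b[120:310,90:355],None,fx=3,fy=3,interpolation=cv2.INTER_CUBIC))
E
```

```text
(no output)
```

View pics/topc.png

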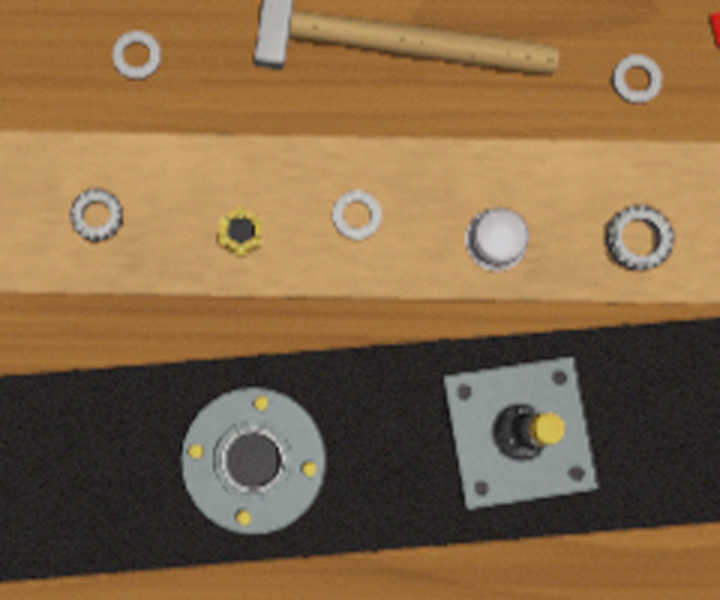

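View pics/scenec.png

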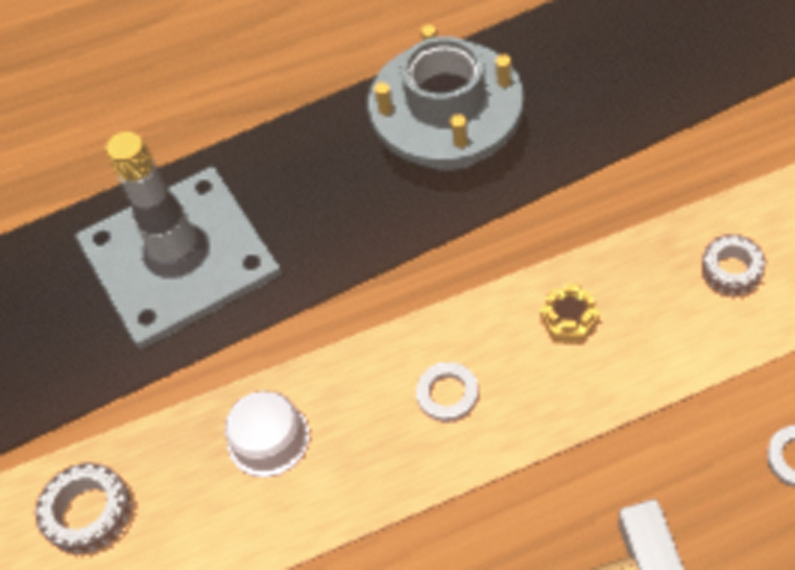

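```bash
cat > geo.py <<'E'
from cell import *
import numpy as np, cv2
C={n:camera_info(n) for n in("scene","top")}
def P(n):
    i=C[n]; T=np.linalg.inv(np.array(i["world_from_camera"])); return np.array(i["mtx"])@T[:3]
def tri(t,s):
    x=cv2.triangulatePoints(P("top"),P("scene"),np.array(t,float).reshape(2,1),np.array(s,float).reshape(2,1)); return (x[:3]/x[3]).ravel()
def onz(n,uv,z):
    i=C[n];T=np.array(i["world_from_camera"]);d=T[:3,:3]@np.linalg.inv(i["mtx"])@[uv[0],uv[1],1]; o=T[:3,3]; return o+d*(z-o[2])/d[2]
def H(n,z,x0,y0,s):  # world plane (x up the picture, y to the left), s px/m, origin pixel at x0,y0 (top left = max x,max y)
    p=P(n); M=np.c_[p[:,0],p[:,1],p[:,2]*z+p[:,3]]
    W=np.array([[0,-1/s,x0],[-1/s,0,y0],[0,0,1.]])
    return M@W  # maps pic px -> image px
def rect(img,n,z,x0,y0,s,w,h): return cv2.warpPerspective(img,H(n,z,x0,y0,s),(w,h),flags=cv2.INTER_CUBIC|cv2.WARP_INVERSE_MAP)
E
python3 - <<'E'
from geo import *
np.set_printoptions(precision=4,suppress=True)
ct=lambda p:((p[0]+.5)/3-.5+200,(p[1]+.5)/3-.5+140)
cs=lambda p:((p[0]+.5)/3-.5+90,(p[1]+.5)/3-.5+120)
D=dict(outer=((97,214),(734,259),.018),nut=((240,231),(570,311),.023),washer=((357,214),(448,390),.008),caprim=((497,240),(268,438),.003),inner=((640,237),(81,505),.02),hubtop=((251,460),(443,70),.08),hubfl=((254,461),(446,102),.046),spfl=((520.5,433),(178,254.5),.016),sptop=((549,429),(127,147),.138))
for k,(a,b,z) in D.items(): print(k,tri(ct(a),cs(b)),onz("top",ct(a),z),onz("scene",cs(b),z))
for p in((444,377),(573,357),(597,488),(468,510)):print(onz("top",ct(p),.016))
for p in((245,158),(412,166)):print("fake",onz("top",p,.008))
img=cv2.imread("pics/top0.png")
m=(img.max(2)<62).astype(np.uint8); m[:240]=0;m[340:]=0;m[:,:150]=0;m[:,510:]=0
m=cv2.morphologyEx(m,cv2.MORPH_OPEN,np.ones((5,5),np.uint8))
n,l,st,_=cv2.connectedComponentsWithStats(m);k=1+st[1:,4].argmax()
c=cv2.findContours((l==k).astype(np.uint8),0,2)[0][0].reshape(-1,2)
w=np.array([onz("top",p,.004)[:2] for p in c],np.float32)
r=cv2.minAreaRect(w);print("mat",r,cv2.boxPoints(r))
a=rect(img,"top",.014,.62,.245,5000,380,380)
s=cv2.imread("pics/scene0.png");b=rect(s,"scene",.014,.62,.245,5000,380,380)
cv2.imwrite("pics/nut.png",np.hstack([a,b]))
E
```

```text
outer [0.6553 0.2329 0.0182] [0.6554 0.233  0.018 ] [0.6551 0.2328 0.018 ]
nut [0.6431 0.1108 0.0144] [0.6419 0.1114 0.023 ] [0.6473 0.1077 0.023 ]
washer [0.6606 0.0113 0.0079] [0.6607 0.0116 0.008 ] [0.6605 0.0108 0.008 ]
caprim [ 0.6408 -0.1093  0.0031] [ 0.6409 -0.1087  0.003 ] [ 0.6406 -0.11    0.003 ]
inner [ 0.643  -0.2284  0.0179] [ 0.6427 -0.2268  0.02  ] [ 0.6438 -0.2292  0.02  ]
hubtop [0.451  0.0984 0.0734] [0.4512 0.0993 0.08  ] [0.4563 0.0954 0.08  ]
hubfl [0.4506 0.0965 0.0376] [0.4506 0.0968 0.046 ] [0.4574 0.0943 0.046 ]
spfl [ 0.4774 -0.1255  0.0079] [ 0.4772 -0.124   0.016 ] [ 0.4834 -0.1249  0.016 ]
sptop [ 0.4774 -0.124   0.1332] [ 0.4773 -0.1229  0.138 ] [ 0.4816 -0.1239  0.138 ]
[ 0.5224 -0.0608  0.016 ]
[ 0.5408 -0.1689  0.016 ]
[ 0.4333 -0.1863  0.016 ]
[ 0.4138 -0.0799  0.016 ]
fake [0.7983 0.2048 0.008 ]
fake [ 0.7838 -0.2315  0.008 ]
mat ((0.46518412232398987, -0.014305949211120605), (0.16778162121772766, 0.8771741986274719), 5.596960067749023) [[ 0.3389  0.414 ]
 [ 0.4245 -0.459 ]
 [ 0.5915 -0.4426]
 [ 0.5059  0.4304]]
```

View pics/nut.png

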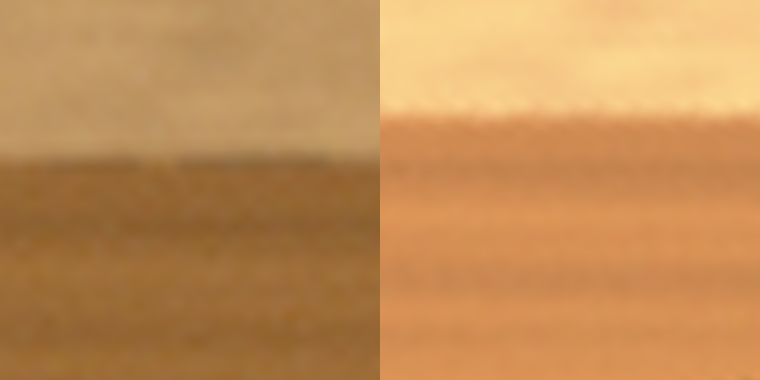

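The triangulated heights of the loose parts match the given sizes. The outer bearing reads 18 mm, the washer 8, the cap rim 3 and the inner bearing 18. The meant washer is at (0.661, 0.011) and the fakes are at about x = 0.79. The last crop missed the nut, so I'll redo it.

```bash
python3 - <<'E'
from geo import *
img=cv2.imread("pics/top0.png")
a=rect(img,"top",.014,.68,.149,5000,380,380)
s=cv2.imread("pics/scene0.png");b=rect(s,"scene",.014,.68,.149,5000,380,380)
cv2.imwrite("pics/nut2.png",np.hstack([a,b]))
E
```

```text
(no output)
```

View pics/nut2.png

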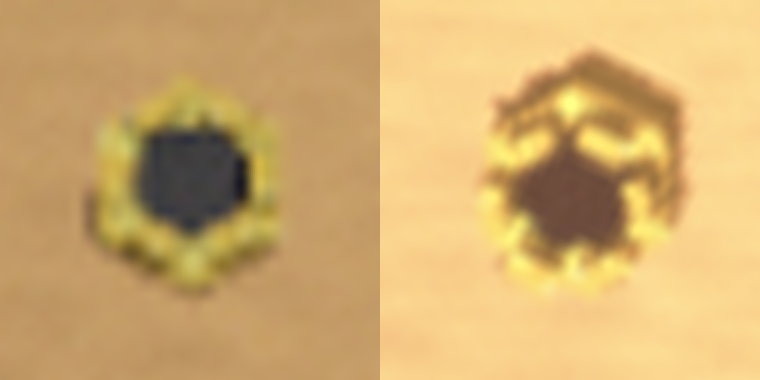

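The nut picture shows flats facing world ±y, with the hexagon centre at pixel (190,187), so the nut is at (0.6426, 0.111). The other flats lie 30° either side of x. My targets on the mat line are:
- **Inner bearing:** (0.464, -0.0125)
- **Outer bearing:** (0.443, 0.203)
- **Washer and nut:** (0.4365, 0.271)
- **Cap:** (0.429, 0.344)

I'll turn the tool so it closes along world x, then offset = (Δy, Δx, -Δz)/0.2.

>>> {"fn": "jog_arm", "kwargs": {
  "hand": [0,0,0,0,0,0,0,0],
  "offset": [
    [-0.9,0,0],
    [-0.9,0,0],
    [-0.9,0,0],
    [-0.9,0,0],
    [-0.9,0,0],
    [-0.9,0,0],
    [-0.9,0,0],
    [-0.9,0,0]
  ],
  "turn": [
    [0,0,0.3536],
    [0,0,0.3536],
    [0,0,0.3536],
    [0,0,0.3536],
    [0,0,0.3536],
    [0,0,0.3536],
    [0,0,0.3536],
    [0,0,0.3536]
  ]
}}

```text
time_s: 1.1
ee_pos: [0.4274, 0.4578, 0.231]
orientation: [-2.217, -2.226, 0.001]
wrist_force: [-0.1, -0.2, 0.4]
width: 0.0851
finger_force: 0.0
```

>>> {"fn": "jog_arm", "kwargs": {
  "hand": [0,0,0,0,0,0],
  "offset": [
    [-1,1,0.3],
    [-1,1,0.3],
    [-1,1,0.3],
    [-1,1,0.3],
    [-1,1,0.3],
    [-1,1,0.3]
  ],
  "turn": [
    [0,0,0],
    [0,0,0],
    [0,0,0],
    [0,0,0],
    [0,0,0],
    [0,0,0]
  ]
}}

```text
time_s: 1.85
ee_pos: [0.6287, 0.2549, 0.1697]
orientation: [-2.222, -2.22, 0.003]
wrist_force: [-0.9, 0.7, 0.4]
width: 0.0856
finger_force: 0.0
```

>>> {"fn": "jog_arm", "kwargs": {
  "hand": [0,0,0,0,0],
  "offset": [
    [-0.124,0.138,0.6],
    [-0.124,0.138,0.6],
    [-0.124,0.138,0.6],
    [-0.124,0.138,0.6],
    [-0.124,0.138,0.6]
  ],
  "turn": [
    [0,0,0],
    [0,0,0],
    [0,0,0],
    [0,0,0],
    [0,0,0]
  ]
}}

```text
time_s: 2.48
ee_pos: [0.6573, 0.2348, 0.0557]
orientation: [2.217, 2.221, 0.009]
wrist_force: [0.5, 0.3, 0.0]
width: 0.0854
finger_force: 0.0
```

>>> {"fn": "jog_arm", "kwargs": {
  "hand": [0,0,0,0,0.6,0.6,0.6,0.6,0.6,0.6],
  "offset": [
    [0,0,0.12],
    [0,0,0.24],
    [0,0,0.24],
    [0,0,0.24],
    [0,0,0.24],
    [0,0,0.24],
    [0,0,0.24],
    [0,0,0.24],
    [0,0,0.24],
    [0,0,0.24]
  ],
  "turn": [
    [0,0,0],
    [0,0,0],
    [0,0,0],
    [0,0,0],
    [0,0,0],
    [0,0,0],
    [0,0,0],
    [0,0,0],
    [0,0,0],
    [0,0,0]
  ]
}}

```text
time_s: 3.72
ee_pos: [0.6562, 0.2333, 0.0047]
orientation: [2.221, 2.221, 0.003]
wrist_force: [-1.0, -1.1, 5.6]
width: 0.042
finger_force: 61.4
```

>>> {"fn": "jog_arm", "kwargs": {
  "hand": [0.2,0.2,0.2,0.6,0.6,0.6,0.6,0.6],
  "offset": [
    [0,0,0],
    [0,0,-0.03],
    [0,0,-0.03],
    [0,0,-0.03],
    [0,0,-0.03],
    [0,0,-0.03],
    [0,0,-0.03],
    [0,0,-0.03]
  ],
  "turn": [
    [0,0,0],
    [0,0,0],
    [0,0,0],
    [0,0,0],
    [0,0,0],
    [0,0,0],
    [0,0,0],
    [0,0,0]
  ]
}}

```text
time_s: 4.72
ee_pos: [0.6555, 0.2332, 0.0098]
orientation: [2.221, 2.221, 0.001]
wrist_force: [-0.4, -0.2, 5.6]
width: 0.0416
finger_force: 61.4
```

>>> {"fn": "jog_arm", "kwargs": {
  "hand": [0.6,0.6,0.6,0.6,0.6,0.6],
  "offset": [
    [0,0,-0.2],
    [0,0,-0.5],
    [0,0,-0.8],
    [0,0,-0.8],
    [0,0,-0.8],
    [0,0,-0.8]
  ],
  "turn": [
    [0,0,0],
    [0,0,0],
    [0,0,0],
    [0,0,0],
    [0,0,0],
    [0,0,0]
  ]
}}

```text
time_s: 5.48
ee_pos: [0.6536, 0.2326, 0.1661]
orientation: [-2.22, -2.22, 0.007]
wrist_force: [-0.5, -0.4, -2.7]
width: 0.0419
finger_force: 61.4
```

```bash
python3 - <<'E'
from geo import *
f=grab_frame("scene")[:,:,::-1];t=grab_frame("top")[:,:,::-1]
cv2.imwrite("pics/g1.png",np.hstack([cv2.resize(f[60:260,240:440],(400,400)),cv2.resize(t[120:320,150:350],(400,400))]))
E
```

```text
(no output)
```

View pics/g1.png

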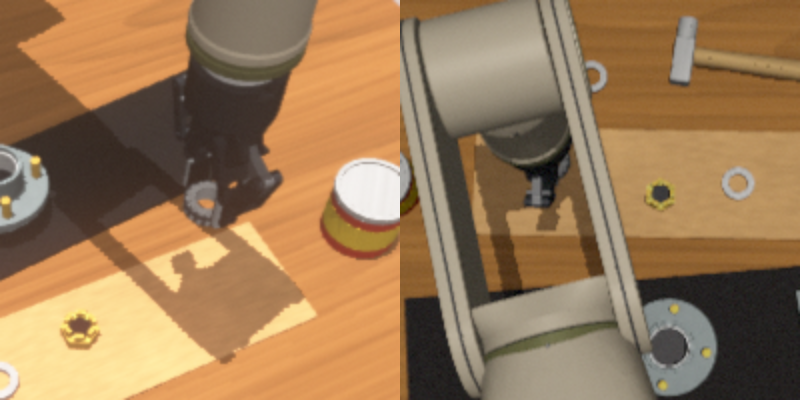

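```bash
python3 - <<'E'
from geo import *
f=grab_frame("scene")[:,:,::-1]
cv2.imwrite("pics/g2.png",cv2.resize(f[110:190,310:400],None,fx=7,fy=7,interpolation=cv2.INTER_CUBIC))
s=get_state();print(s["wrist_force"],s["ft_torque"],s["width"])
E
```

```text
[-0.34894246 -0.48914711 -1.57621649] [ 0.01548585 -0.01304063 -0.00428648] 0.041898706627803366
```

View pics/g2.png

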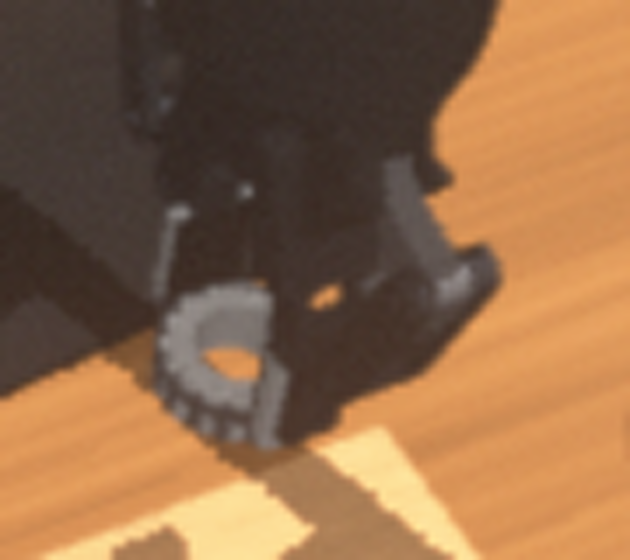

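The bearing is held level in the gripper. I'll carry it to its place.

>>> {"fn": "jog_arm", "kwargs": {
  "hand": [0.6,0.6,0.6,0.6,0.6,0.6,0.6],
  "offset": [
    [-0.03,-0.2,0],
    [-0.07,-0.45,0],
    [-0.11,-0.7,0],
    [-0.15,-0.9,0],
    [-0.15,-1,0],
    [-0.15,-1,0],
    [-0.15,-1,0]
  ],
  "turn": [
    [0,0,0],
    [0,0,0],
    [0,0,0],
    [0,0,0],
    [0,0,0],
    [0,0,0],
    [0,0,0]
  ]
}}

```text
time_s: 6.5
ee_pos: [0.4559, 0.2031, 0.1693]
orientation: [2.221, 2.221, 0.001]
wrist_force: [0.3, -0.1, -1.2]
width: 0.0416
finger_force: 61.5
```

>>> {"fn": "jog_arm", "kwargs": {
  "hand": [0.6,0.6,0.6,0.6,0.6,0.6,0.6,0.6],
  "offset": [
    [0,-0.06,0.1],
    [0,-0.06,0.25],
    [0,-0.06,0.4],
    [0,-0.06,0.55],
    [0,-0.06,0.65],
    [0,-0.06,0.7],
    [0,-0.06,0.7],
    [0,-0.06,0.7]
  ],
  "turn": [
    [0,0,0],
    [0,0,0],
    [0,0,0],
    [0,0,0],
    [0,0,0],
    [0,0,0],
    [0,0,0],
    [0,0,0]
  ]
}}

```text
time_s: 7.5
ee_pos: [0.4442, 0.2033, 0.0303]
orientation: [2.221, 2.221, 0.002]
wrist_force: [0.6, 0.4, -1.1]
width: 0.0414
finger_force: 61.5
```

>>> {"fn": "jog_arm", "kwargs": {
  "hand": [0.6,0.6,0.6,0.6,0.6],
  "offset": [
    [0,0,0.03],
    [0,0,0.06],
    [0,0,0.075],
    [0,0,0.075],
    [0,0,0.075]
  ],
  "turn": [
    [0,0,0],
    [0,0,0],
    [0,0,0],
    [0,0,0],
    [0,0,0]
  ]
}}

```text
time_s: 8.12
ee_pos: [0.4433, 0.2031, 0.0144]
orientation: [2.221, 2.222, 0.0]
wrist_force: [-0.1, 0.8, -0.9]
width: 0.0417
finger_force: 61.5
```

>>> {"fn": "jog_arm", "kwargs": {
  "hand": [0.6,0.6],
  "offset": [
    [0,0,0.008],
    [0,0,0.008]
  ],
  "turn": [
    [0,0,0],
    [0,0,0]
  ]
}}

```text
time_s: 8.38
ee_pos: [0.4431, 0.203, 0.0126]
orientation: [-2.221, -2.222, 0.0]
wrist_force: [-1.1, 0.3, -0.8]
width: 0.0418
finger_force: 61.5
```

>>> {"fn": "jog_arm", "kwargs": {
  "hand": [0.6,0.6],
  "offset": [
    [0,0,0.01],
    [0,0,0.01]
  ],
  "turn": [
    [0,0,0],
    [0,0,0]
  ]
}}

```text
time_s: 8.62
ee_pos: [0.4434, 0.2031, 0.0108]
orientation: [2.221, 2.221, 0.0]
wrist_force: [0.7, 0.2, -0.5]
width: 0.0419
finger_force: 61.6
```

>>> {"fn": "jog_arm", "kwargs": {
  "hand": [0.6,0.6],
  "offset": [
    [0,0,0.01],
    [0,0,0.01]
  ],
  "turn": [
    [0,0,0],
    [0,0,0]
  ]
}}

```text
time_s: 8.88
ee_pos: [0.4435, 0.2031, 0.0106]
orientation: [-2.221, -2.222, 0.0]
wrist_force: [-9.9, -4.3, 21.5]
width: 0.0417
finger_force: 64.0
```

>>> {"fn": "jog_arm", "kwargs": {
  "hand": [0.6,0.3,0.1,0.1,0.1,0,0,0,0],
  "offset": [
    [0,0,-0.008],
    [0,0,-0.008],
    [0,0,-0.008],
    [0,0,-0.008],
    [0,0,-0.2],
    [0,0,-0.5],
    [0,0,-0.8],
    [0,0,-0.8],
    [0,0,-0.8]
  ],
  "turn": [
    [0,0,0],
    [0,0,0],
    [0,0,0],
    [0,0,0],
    [0,0,0],
    [0,0,0],
    [0,0,0],
    [0,0,0],
    [0,0,0]
  ]
}}

```text
time_s: 10.0
ee_pos: [0.4431, 0.203, 0.1683]
orientation: [2.221, 2.222, 0.0]
wrist_force: [-0.7, -0.4, -0.0]
width: 0.0857
finger_force: 0.0
```

>>> {"fn": "jog_arm", "kwargs": {
  "hand": [0,0,0,0,0,0,0],
  "offset": [
    [-0.958,1,0],
    [-0.958,1,0],
    [-0.958,1,0],
    [-0.958,1,0],
    [-0.958,1,0],
    [-0.958,1,0],
    [-0.958,1,0]
  ],
  "turn": [
    [0,0,0],
    [0,0,0],
    [0,0,0],
    [0,0,0],
    [0,0,0],
    [0,0,0],
    [0,0,0]
  ]
}}

```text
time_s: 10.88
ee_pos: [0.6417, 0.012, 0.1664]
orientation: [-2.219, -2.219, 0.004]
wrist_force: [0.8, 0.4, -0.0]
width: 0.0854
finger_force: 0.0
```

```bash
python3 - <<'E'
from geo import *
f=grab_frame("scene")[:,:,::-1];t=grab_frame("top")[:,:,::-1]
cv2.imwrite("pics/g3.png",np.hstack([cv2.resize(f[70:190,230:350],(400,400)),cv2.resize(t[220:340,160:280],(400,400))]))
E
```

```text
(no output)
```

View pics/g3.png

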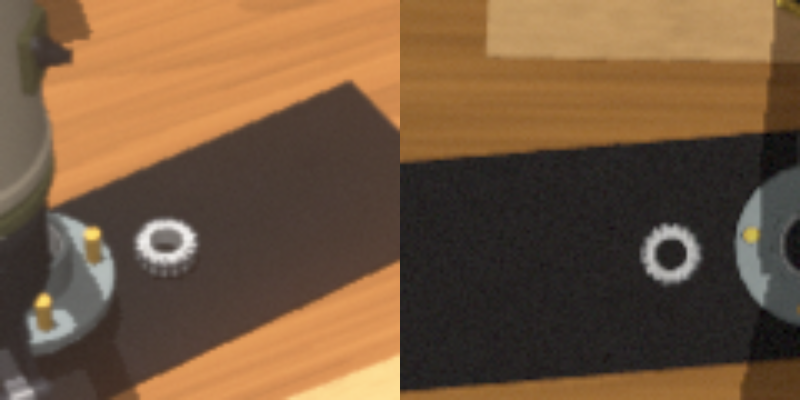

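The outer bearing lies flat on the mat by the hub, at top-view pixel (241,296), with its gap. Next is the washer.

>>> {"fn": "jog_arm", "kwargs": {
  "hand": [0,0,0,0,0,0,0],
  "offset": [
    [0,0.088,0.3],
    [0,0.088,0.6],
    [0,0.088,0.75],
    [0,0.088,0.8],
    [0,0.088,0.84],
    [0,0.088,0.84],
    [0,0.088,0.84]
  ],
  "turn": [
    [0,0,0],
    [0,0,0],
    [0,0,0],
    [0,0,0],
    [0,0,0],
    [0,0,0],
    [0,0,0]
  ]
}}

```text
time_s: 11.85
ee_pos: [0.6621, 0.0114, 0.0026]
orientation: [2.22, 2.22, 0.003]
wrist_force: [-0.1, -0.1, -0.6]
width: 0.0857
finger_force: 0.0
```

>>> {"fn": "jog_arm", "kwargs": {
  "hand": [0.2,0.4,0.6,0.6,0.6,0.6,0.6],
  "offset": [
    [0,0,0],
    [0,0,0],
    [0,0,0],
    [0,0,0],
    [0,0,0],
    [0,0,0],
    [0,0,0]
  ],
  "turn": [
    [0,0,0],
    [0,0,0],
    [0,0,0],
    [0,0,0],
    [0,0,0],
    [0,0,0],
    [0,0,0]
  ]
}}

```text
time_s: 12.72
ee_pos: [0.6616, 0.0114, 0.0019]
orientation: [2.22, 2.221, 0.002]
wrist_force: [-1.6, -0.4, 6.1]
width: 0.0391
finger_force: 64.0
```

>>> {"fn": "jog_arm", "kwargs": {
  "hand": [0.6,0.6,0.6,0.6,0.6],
  "offset": [
    [0,0,-0.1],
    [0,0,-0.3],
    [0,0,-0.6],
    [0,0,-0.8],
    [0,0,-0.8]
  ],
  "turn": [
    [0,0,0],
    [0,0,0],
    [0,0,0],
    [0,0,0],
    [0,0,0]
  ]
}}

```text
time_s: 13.35
ee_pos: [0.664, 0.0113, 0.1677]
orientation: [2.216, 2.216, 0.01]
wrist_force: [0.0, 0.6, -0.6]
width: 0.0386
finger_force: 60.5
```

>>> {"fn": "jog_arm", "kwargs": {
  "hand": [0.6,0.6,0.6,0.6,0.6,0.6,0.6],
  "offset": [
    [0.2,-0.2,0],
    [0.4,-0.4,0],
    [0.65,-0.65,0],
    [0.85,-0.85,0],
    [1,-1,0],
    [1,-1,0],
    [1,-1,0]
  ],
  "turn": [
    [0,0,0],
    [0,0,0],
    [0,0,0],
    [0,0,0],
    [0,0,0],
    [0,0,0],
    [0,0,0]
  ]
}}

```text
time_s: 14.22
ee_pos: [0.4606, 0.2112, 0.1604]
orientation: [2.22, 2.222, -0.001]
wrist_force: [-0.5, -0.7, -0.0]
width: 0.039
finger_force: 60.6
```

>>> {"fn": "jog_arm", "kwargs": {
  "hand": [0.6,0.6,0.6,0.6,0.6,0.6,0.6,0.6],
  "offset": [
    [0.298,-0.13,0],
    [0.298,-0.13,0.1],
    [0.298,-0.13,0.3],
    [0.298,-0.13,0.5],
    [0.298,-0.13,0.65],
    [0.298,-0.13,0.72],
    [0.298,-0.13,0.72],
    [0.298,-0.13,0.72]
  ],
  "turn": [
    [0,0,0],
    [0,0,0],
    [0,0,0],
    [0,0,0],
    [0,0,0],
    [0,0,0],
    [0,0,0],
    [0,0,0]
  ]
}}

```text
time_s: 15.22
ee_pos: [0.4361, 0.2713, 0.0181]
orientation: [2.221, 2.221, 0.003]
wrist_force: [0.4, 0.1, -0.3]
width: 0.0389
finger_force: 60.6
```

>>> {"fn": "jog_arm", "kwargs": {
  "hand": [0.6,0.6,0.6,0.6],
  "offset": [
    [0,0,0.025],
    [0,0,0.05],
    [0,0,0.05],
    [0,0,0.05]
  ],
  "turn": [
    [0,0,0],
    [0,0,0],
    [0,0,0],
    [0,0,0]
  ]
}}

```text
time_s: 15.72
ee_pos: [0.4347, 0.2711, 0.0067]
orientation: [-2.221, -2.222, 0.0]
wrist_force: [0.0, -0.0, -0.8]
width: 0.0388
finger_force: 60.6
```

>>> {"fn": "jog_arm", "kwargs": {
  "hand": [0.6,0.6],
  "offset": [
    [0,0,0.01],
    [0,0,0.01]
  ],
  "turn": [
    [0,0,0],
    [0,0,0]
  ]
}}

```text
time_s: 15.98
ee_pos: [0.4347, 0.271, 0.0046]
orientation: [-2.221, -2.222, 0.0]
wrist_force: [-0.2, -0.6, 0.9]
width: 0.0393
finger_force: 60.6
```

>>> {"fn": "jog_arm", "kwargs": {
  "hand": [0.4,0.2,0.1,0.1,0.1,0,0,0],
  "offset": [
    [0,0,0],
    [0,0,0],
    [0,0,0],
    [0,0,0],
    [0,0,-0.3],
    [0,0,-0.6],
    [0,0,-0.8],
    [0,0,-0.8]
  ],
  "turn": [
    [0,0,0],
    [0,0,0],
    [0,0,0],
    [0,0,0],
    [0,0,0],
    [0,0,0],
    [0,0,0],
    [0,0,0]
  ]
}}

```text
time_s: 16.98
ee_pos: [0.4374, 0.2723, 0.1694]
orientation: [2.219, 2.22, 0.012]
wrist_force: [0.1, 0.2, -1.3]
width: 0.0856
finger_force: 0.0
```

>>> {"fn": "jog_arm", "kwargs": {
  "hand": [0,0,0,0,0,0,0,0,0],
  "offset": [
    [-0.8,1,0],
    [-0.8,1,0],
    [-0.8,1,0],
    [-0.8,1,0],
    [-0.8,1,0],
    [-0.8,1,0],
    [-0.8,1,0],
    [-0.8,1,0],
    [-0.8,1,0]
  ],
  "turn": [
    [0,0,-0.167],
    [0,0,-0.167],
    [0,0,-0.167],
    [0,0,-0.167],
    [0,0,-0.167],
    [0,0,-0.167],
    [0,0,-0.167],
    [0,0,-0.167],
    [0,0,-0.167]
  ]
}}

```text
time_s: 18.1
ee_pos: [0.6343, 0.112, 0.1651]
orientation: [1.567, 2.722, 0.001]
wrist_force: [0.8, -0.5, 0.6]
width: 0.0851
finger_force: 0.0
```

>>> {"fn": "jog_arm", "kwargs": {
  "hand": [0,0,0,0,0,0,0],
  "offset": [
    [-0.02,0.035,0.3],
    [-0.02,0.035,0.6],
    [-0.02,0.035,0.75],
    [-0.02,0.035,0.79],
    [-0.02,0.035,0.79],
    [-0.02,0.035,0.79],
    [-0.02,0.035,0.79]
  ],
  "turn": [
    [0,0,0],
    [0,0,0],
    [0,0,0],
    [0,0,0],
    [0,0,0],
    [0,0,0],
    [0,0,0]
  ]
}}

```text
time_s: 18.98
ee_pos: [0.6444, 0.1113, 0.0089]
orientation: [1.568, 2.719, 0.003]
wrist_force: [0.4, -0.1, -0.6]
width: 0.0856
finger_force: 0.0
```

>>> {"fn": "jog_arm", "kwargs": {
  "hand": [0.2,0.4,0.65,0.65,0.65,0.65,0.65],
  "offset": [
    [0,0,0],
    [0,0,0],
    [0,0,0],
    [0,0,0],
    [0,0,0],
    [0,0,0],
    [0,0,0]
  ],
  "turn": [
    [0,0,0],
    [0,0,0],
    [0,0,0],
    [0,0,0],
    [0,0,0],
    [0,0,0],
    [0,0,0]
  ]
}}

```text
time_s: 19.85
ee_pos: [0.6432, 0.1111, 0.0071]
orientation: [1.569, 2.721, 0.001]
wrist_force: [-0.2, 0.5, 4.6]
width: 0.0343
finger_force: 60.3
```

>>> {"fn": "jog_arm", "kwargs": {
  "hand": [0.65,0.65,0.65,0.65,0.65],
  "offset": [
    [0,0,-0.1],
    [0,0,-0.3],
    [0,0,-0.6],
    [0,0,-0.8],
    [0,0,-0.8]
  ],
  "turn": [
    [0,0,0],
    [0,0,0],
    [0,0,0],
    [0,0,0],
    [0,0,0]
  ]
}}

```text
time_s: 20.48
ee_pos: [0.6457, 0.1114, 0.1732]
orientation: [1.565, 2.715, 0.008]
wrist_force: [-0.0, -0.0, -1.2]
width: 0.0341
finger_force: 60.0
```

>>> {"fn": "jog_arm", "kwargs": {
  "hand": [0.65,0.65,0.65,0.65,0.65,0.65,0.65,0.65],
  "offset": [
    [0.2,-0.1,0],
    [0.4,-0.2,0],
    [0.65,-0.33,0],
    [0.85,-0.43,0],
    [1,-0.5,0],
    [1,-0.5,0],
    [1,-0.5,0],
    [1,-0.5,0]
  ],
  "turn": [
    [0,0,0.03],
    [0,0,0.06],
    [0,0,0.1],
    [0,0,0.14],
    [0,0,0.167],
    [0,0,0.167],
    [0,0,0.167],
    [0,0,0.167]
  ]
}}

```text
time_s: 21.48
ee_pos: [0.4567, 0.2334, 0.1664]
orientation: [2.222, 2.221, -0.001]
wrist_force: [0.5, -0.6, -1.3]
width: 0.034
finger_force: 60.1
```

>>> {"fn": "jog_arm", "kwargs": {
  "hand": [0.65,0.65,0.65,0.65,0.65,0.65,0.65,0.65],
  "offset": [
    [0.1,-0.06,0],
    [0.184,-0.108,0],
    [0.184,-0.108,0.2],
    [0.184,-0.108,0.4],
    [0.184,-0.108,0.55],
    [0.184,-0.108,0.65],
    [0.184,-0.108,0.65],
    [0.184,-0.108,0.65]
  ],
  "turn": [
    [0,0,0],
    [0,0,0],
    [0,0,0],
    [0,0,0],
    [0,0,0],
    [0,0,0],
    [0,0,0],
    [0,0,0]
  ]
}}

```text
time_s: 22.48
ee_pos: [0.4354, 0.2708, 0.0375]
orientation: [2.222, 2.221, 0.001]
wrist_force: [0.6, 0.3, -1.2]
width: 0.0337
finger_force: 60.1
```

```bash
python3 - <<'E'
from geo import *
f=grab_frame("scene")[:,:,::-1]
cv2.imwrite("pics/n1.png",cv2.resize(f[70:190,230:370],None,fx=5,fy=5,interpolation=cv2.INTER_CUBIC))
s=get_state();print(s["ee_pos"],s["orientation"])
E
```

```text
[0.4356688  0.27108961 0.03793093] [2.22133256 2.22070537 0.00270569]
```

View pics/n1.png

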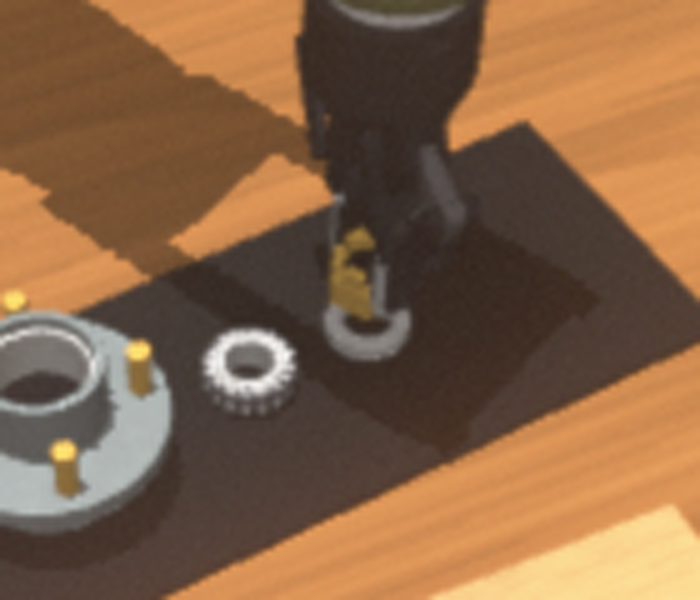

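The nut hangs right above the washer, which lies flat at crop pixel (367,328). I'll lower it.

>>> {"fn": "jog_arm", "kwargs": {
  "hand": [0.65,0.65,0.65,0.65,0.65],
  "offset": [
    [0,0,0.03],
    [0,0,0.06],
    [0,0,0.08],
    [0,0,0.08],
    [0,0,0.08]
  ],
  "turn": [
    [0,0,0],
    [0,0,0],
    [0,0,0],
    [0,0,0],
    [0,0,0]
  ]
}}

```text
time_s: 23.15
ee_pos: [0.4345, 0.2709, 0.0207]
orientation: [2.221, 2.222, -0.0]
wrist_force: [1.0, 0.6, -1.2]
width: 0.0344
finger_force: 60.1
```

>>> {"fn": "jog_arm", "kwargs": {
  "hand": [0.65,0.65],
  "offset": [
    [0,0,0.01],
    [0,0,0.01]
  ],
  "turn": [
    [0,0,0],
    [0,0,0]
  ]
}}

```text
time_s: 23.4
ee_pos: [0.4345, 0.2709, 0.0186]
orientation: [-2.221, -2.222, 0.0]
wrist_force: [-0.8, 0.1, -1.2]
width: 0.0341
finger_force: 60.1
```

>>> {"fn": "jog_arm", "kwargs": {
  "hand": [0.65,0.65,0.65],
  "offset": [
    [0,0,0.008],
    [0,0,0.008],
    [0,0,0.008]
  ],
  "turn": [
    [0,0,0],
    [0,0,0],
    [0,0,0]
  ]
}}

```text
time_s: 23.78
ee_pos: [0.4345, 0.2709, 0.0171]
orientation: [-2.221, -2.222, -0.0]
wrist_force: [0.4, 0.2, -1.0]
width: 0.0342
finger_force: 60.1
```

>>> {"fn": "jog_arm", "kwargs": {
  "hand": [0.65,0.65],
  "offset": [
    [0,0,0.006],
    [0,0,0.006]
  ],
  "turn": [
    [0,0,0],
    [0,0,0]
  ]
}}

```text
time_s: 24.02
ee_pos: [0.4347, 0.271, 0.0161]
orientation: [2.221, 2.222, 0.0]
wrist_force: [-0.6, -0.5, 1.3]
width: 0.0338
finger_force: 60.4
```

>>> {"fn": "jog_arm", "kwargs": {
  "hand": [0.5,0.3,0.1,0.1,0.1,0,0,0],
  "offset": [
    [0,0,0],
    [0,0,0],
    [0,0,0],
    [0,0,0],
    [0,0,-0.3],
    [0,0,-0.6],
    [0,0,-0.8],
    [0,0,-0.8]
  ],
  "turn": [
    [0,0,0],
    [0,0,0],
    [0,0,0],
    [0,0,0],
    [0,0,0],
    [0,0,0],
    [0,0,0],
    [0,0,0]
  ]
}}

```text
time_s: 25.02
ee_pos: [0.437, 0.2721, 0.1806]
orientation: [2.219, 2.22, 0.012]
wrist_force: [0.8, 0.1, -0.1]
width: 0.085
finger_force: 0.0
```

>>> {"fn": "jog_arm", "kwargs": {
  "hand": [0,0,0,0,0,0,0],
  "offset": [
    [-1,1,0],
    [-1,1,0],
    [-1,1,0],
    [-1,1,0],
    [-1,1,0],
    [-1,1,0],
    [-1,1,0]
  ],
  "turn": [
    [0,0,0],
    [0,0,0],
    [0,0,0],
    [0,0,0],
    [0,0,0],
    [0,0,0],
    [0,0,0]
  ]
}}

```text
time_s: 25.9
ee_pos: [0.6335, 0.0713, 0.1744]
orientation: [-2.22, -2.22, 0.002]
wrist_force: [-0.9, 0.7, -0.5]
width: 0.0852
finger_force: 0.0
```

>>> {"fn": "jog_arm", "kwargs": {
  "hand": [0,0,0,0,0,0],
  "offset": [
    [-0.9,0.032,0],
    [-0.9,0.032,0],
    [-0.9,0.032,0.1],
    [-0.9,0.032,0.2],
    [-0.9,0.032,0.3],
    [-0.9,0.032,0.4]
  ],
  "turn": [
    [0,0,0],
    [0,0,0],
    [0,0,0],
    [0,0,0],
    [0,0,0],
    [0,0,0]
  ]
}}

```text
time_s: 26.65
ee_pos: [0.6407, -0.1069, 0.0945]
orientation: [-2.218, -2.224, 0.0]
wrist_force: [0.5, 0.0, -0.5]
width: 0.0857
finger_force: 0.0
```

>>> {"fn": "jog_arm", "kwargs": {
  "hand": [0,0,0,0,0],
  "offset": [
    [0,0,0.2],
    [0,0,0.4],
    [0,0,0.44],
    [0,0,0.44],
    [0,0,0.44]
  ],
  "turn": [
    [0,0,0],
    [0,0,0],
    [0,0,0],
    [0,0,0],
    [0,0,0]
  ]
}}

```text
time_s: 27.28
ee_pos: [0.6427, -0.1091, 0.0103]
orientation: [2.219, 2.22, 0.003]
wrist_force: [-0.0, 0.2, 0.3]
width: 0.0854
finger_force: 0.0
```

>>> {"fn": "jog_arm", "kwargs": {
  "hand": [0.2,0.4,0.6,0.6,0.6,0.6,0.6],
  "offset": [
    [0,0,0],
    [0,0,0],
    [0,0,0],
    [0,0,0],
    [0,0,0],
    [0,0,0],
    [0,0,0]
  ],
  "turn": [
    [0,0,0],
    [0,0,0],
    [0,0,0],
    [0,0,0],
    [0,0,0],
    [0,0,0],
    [0,0,0]
  ]
}}

```text
time_s: 28.15
ee_pos: [0.6419, -0.1094, 0.0094]
orientation: [2.22, 2.22, 0.002]
wrist_force: [-1.1, 0.4, 6.0]
width: 0.0455
finger_force: 61.9
```

>>> {"fn": "jog_arm", "kwargs": {
  "hand": [0.6,0.6,0.6,0.6,0.6],
  "offset": [
    [0,0,-0.1],
    [0,0,-0.3],
    [0,0,-0.6],
    [0,0,-0.85],
    [0,0,-0.85]
  ],
  "turn": [
    [0,0,0],
    [0,0,0],
    [0,0,0],
    [0,0,0],
    [0,0,0]
  ]
}}

```text
time_s: 28.78
ee_pos: [0.6445, -0.11, 0.1862]
orientation: [2.214, 2.214, 0.009]
wrist_force: [0.4, 0.2, -0.6]
width: 0.0457
finger_force: 61.8
```

>>> {"fn": "jog_arm", "kwargs": {
  "hand": [0.6,0.6,0.6,0.6,0.6,0.6],
  "offset": [
    [0.2,-0.05,0],
    [0.4,-0.1,0],
    [0.65,-0.15,0],
    [0.85,-0.18,0],
    [1,-0.2,0],
    [1,-0.2,0]
  ],
  "turn": [
    [0,0,0],
    [0,0,0],
    [0,0,0],
    [0,0,0],
    [0,0,0],
    [0,0,0]
  ]
}}

```text
time_s: 29.52
ee_pos: [0.6, 0.0931, 0.1777]
orientation: [-2.217, -2.224, 0.001]
wrist_force: [-0.6, -0.4, -0.7]
width: 0.0453
finger_force: 61.7
```

>>> {"fn": "jog_arm", "kwargs": {
  "hand": [0.6,0.6,0.6,0.6,0.6,0.6,0.6],
  "offset": [
    [0.2,-0.15,0],
    [0.4,-0.35,0],
    [0.65,-0.55,0],
    [0.85,-0.75,0],
    [1,-0.87,0],
    [1,-0.87,0],
    [1,-0.87,0]
  ],
  "turn": [
    [0,0,0],
    [0,0,0],
    [0,0,0],
    [0,0,0],
    [0,0,0],
    [0,0,0],
    [0,0,0]
  ]
}}

```text
time_s: 30.4
ee_pos: [0.4274, 0.29, 0.1779]
orientation: [2.221, 2.221, -0.0]
wrist_force: [-0.7, 0.1, -1.0]
width: 0.0456
finger_force: 61.8
```

>>> {"fn": "jog_arm", "kwargs": {
  "hand": [0.6,0.6,0.6,0.6,0.6,0.6,0.6,0.6],
  "offset": [
    [0.15,0,0],
    [0.265,0,0],
    [0.265,0,0.2],
    [0.265,0,0.4],
    [0.265,0,0.6],
    [0.265,0,0.75],
    [0.265,0,0.75],
    [0.265,0,0.75]
  ],
  "turn": [
    [0,0,0],
    [0,0,0],
    [0,0,0],
    [0,0,0],
    [0,0,0],
    [0,0,0],
    [0,0,0],
    [0,0,0]
  ]
}}

```text
time_s: 31.4
ee_pos: [0.4283, 0.3436, 0.0291]
orientation: [2.222, 2.22, 0.002]
wrist_force: [-0.4, -0.3, -0.3]
width: 0.046
finger_force: 61.8
```

>>> {"fn": "jog_arm", "kwargs": {
  "hand": [0.6,0.6,0.6,0.6,0.6],
  "offset": [
    [0,0,0.03],
    [0,0,0.055],
    [0,0,0.07],
    [0,0,0.07],
    [0,0,0.07]
  ],
  "turn": [
    [0,0,0],
    [0,0,0],
    [0,0,0],
    [0,0,0],
    [0,0,0]
  ]
}}

```text
time_s: 32.02
ee_pos: [0.4269, 0.344, 0.014]
orientation: [2.221, 2.222, 0.0]
wrist_force: [0.6, -0.9, -1.2]
width: 0.0453
finger_force: 61.8
```

>>> {"fn": "jog_arm", "kwargs": {
  "hand": [0.6,0.6],
  "offset": [
    [0,0,0.01],
    [0,0,0.01]
  ],
  "turn": [
    [0,0,0],
    [0,0,0]
  ]
}}

```text
time_s: 32.28
ee_pos: [0.4268, 0.3438, 0.0118]
orientation: [-2.221, -2.222, 0.0]
wrist_force: [-0.1, -0.3, -0.9]
width: 0.0459
finger_force: 61.8
```

>>> {"fn": "jog_arm", "kwargs": {
  "hand": [0.6,0.6],
  "offset": [
    [0,0,0.006],
    [0,0,0.006]
  ],
  "turn": [
    [0,0,0],
    [0,0,0]
  ]
}}

```text
time_s: 32.52
ee_pos: [0.4268, 0.3438, 0.0106]
orientation: [-2.221, -2.222, 0.0]
wrist_force: [0.3, 0.2, -1.7]
width: 0.0458
finger_force: 61.8
```

>>> {"fn": "jog_arm", "kwargs": {
  "hand": [0.5,0.3,0.1,0.1,0.1,0,0,0],
  "offset": [
    [0,0,0],
    [0,0,0],
    [0,0,0],
    [0,0,0],
    [0,0,-0.3],
    [0,0,-0.6],
    [0,0,-0.85],
    [0,0,-0.85]
  ],
  "turn": [
    [0,0,0],
    [0,0,0],
    [0,0,0],
    [0,0,0],
    [0,0,0],
    [0,0,0],
    [0,0,0],
    [0,0,0]
  ]
}}

```text
time_s: 33.52
ee_pos: [0.4298, 0.3458, 0.1868]
orientation: [2.22, 2.22, 0.016]
wrist_force: [0.1, -0.1, -0.5]
width: 0.0855
finger_force: 0.0
```

>>> {"fn": "jog_arm", "kwargs": {
  "hand": [0,0,0,0,0,0,0],
  "offset": [
    [-1,1,0],
    [-1,1,0],
    [-1,1,0],
    [-1,1,0],
    [-1,1,0],
    [-1,1,0],
    [-1,1,0]
  ],
  "turn": [
    [0,0,0],
    [0,0,0],
    [0,0,0],
    [0,0,0],
    [0,0,0],
    [0,0,0],
    [0,0,0]
  ]
}}

```text
time_s: 34.4
ee_pos: [0.6261, 0.1443, 0.1796]
orientation: [-2.22, -2.22, 0.002]
wrist_force: [0.5, 1.4, 0.3]
width: 0.0854
finger_force: 0.0
```

>>> {"fn": "jog_arm", "kwargs": {
  "hand": [0,0,0,0,0],
  "offset": [
    [-1,0.08,0],
    [-1,0.08,0],
    [-1,0.08,0],
    [-1,0.08,0],
    [-1,0.08,0]
  ],
  "turn": [
    [0,0,0],
    [0,0,0],
    [0,0,0],
    [0,0,0],
    [0,0,0]
  ]
}}

```text
time_s: 35.02
ee_pos: [0.6426, -0.0555, 0.1805]
orientation: [-2.221, -2.221, -0.0]
wrist_force: [-0.3, 0.5, -0.1]
width: 0.0854
finger_force: 0.0
```

>>> {"fn": "jog_arm", "kwargs": {
  "hand": [0,0,0,0,0,0,0,0,0],
  "offset": [
    [-0.86,0,0],
    [-0.86,0,0],
    [-0.86,0,0],
    [-0.86,0,0],
    [-0.86,0,0.3],
    [-0.86,0,0.6],
    [-0.86,0,0.6],
    [-0.86,0,0.6],
    [-0.86,0,0.6]
  ],
  "turn": [
    [0,0,0],
    [0,0,0],
    [0,0,0],
    [0,0,0],
    [0,0,0],
    [0,0,0],
    [0,0,0],
    [0,0,0],
    [0,0,0]
  ]
}}

```text
time_s: 36.15
ee_pos: [0.6458, -0.2283, 0.0652]
orientation: [2.216, 2.218, 0.004]
wrist_force: [0.9, -0.4, 0.6]
width: 0.0855
finger_force: 0.0
```

```bash
python3 - <<'E'
from geo import *
f=grab_frame("scene")[:,:,::-1];t=grab_frame("top")[:,:,::-1]
cv2.imwrite("pics/m1.png",np.hstack([cv2.resize(f[50:350,60:360],(400,400)),cv2.resize(t[160:360,150:350],(400,400),interpolation=cv2.INTER_CUBIC)]))
E
```

```text
(no output)
```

View pics/m1.png

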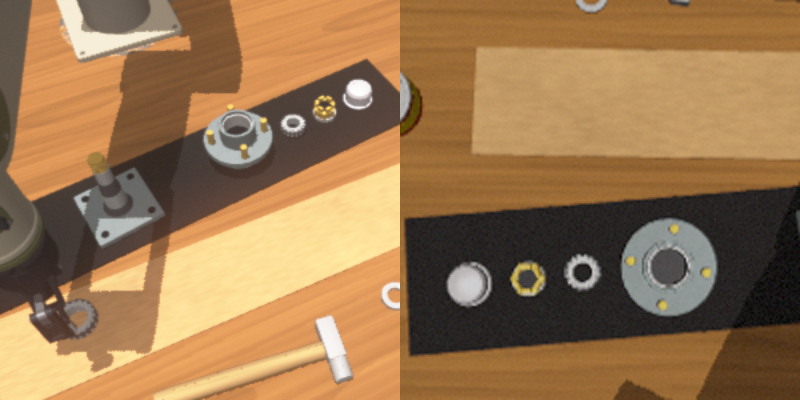

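The row by the hub is right: outer bearing, nut on washer and cap, all upright near the middle line. Now I'll grasp the inner bearing.

>>> {"fn": "jog_arm", "kwargs": {
  "hand": [0,0,0,0,0],
  "offset": [
    [0,0,0.1],
    [0,0,0.2],
    [0,0,0.26],
    [0,0,0.26],
    [0,0,0.26]
  ],
  "turn": [
    [0,0,0],
    [0,0,0],
    [0,0,0],
    [0,0,0],
    [0,0,0]
  ]
}}

```text
time_s: 36.88
ee_pos: [0.6432, -0.2282, 0.0089]
orientation: [2.221, 2.221, 0.0]
wrist_force: [0.2, -0.0, 0.2]
width: 0.0858
finger_force: 0.0
```

>>> {"fn": "jog_arm", "kwargs": {
  "hand": [0.2,0.4,0.6,0.6,0.6,0.6,0.6],
  "offset": [
    [0,0,0],
    [0,0,0],
    [0,0,0],
    [0,0,0],
    [0,0,0],
    [0,0,0],
    [0,0,0]
  ],
  "turn": [
    [0,0,0],
    [0,0,0],
    [0,0,0],
    [0,0,0],
    [0,0,0],
    [0,0,0],
    [0,0,0]
  ]
}}

```text
time_s: 37.75
ee_pos: [0.6439, -0.2285, 0.0103]
orientation: [2.22, 2.22, 0.001]
wrist_force: [-1.3, 0.6, 6.1]
width: 0.0529
finger_force: 63.6
```

>>> {"fn": "jog_arm", "kwargs": {
  "hand": [0.6,0.6,0.6,0.6,0.6],
  "offset": [
    [0,0,-0.1],
    [0,0,-0.3],
    [0,0,-0.6],
    [0,0,-0.85],
    [0,0,-0.85]
  ],
  "turn": [
    [0,0,0],
    [0,0,0],
    [0,0,0],
    [0,0,0],
    [0,0,0]
  ]
}}

```text
time_s: 38.38
ee_pos: [0.6463, -0.2295, 0.1873]
orientation: [2.213, 2.214, 0.007]
wrist_force: [0.2, 1.0, -1.9]
width: 0.053
finger_force: 63.5
```

>>> {"fn": "jog_arm", "kwargs": {
  "hand": [0.6,0.6,0.6,0.6,0.6,0.6],
  "offset": [
    [0.2,0,0],
    [0.4,0,0],
    [0.65,0,0],
    [0.85,0,0],
    [1,0,0],
    [1,0,0]
  ],
  "turn": [
    [0,0,0],
    [0,0,0],
    [0,0,0],
    [0,0,0],
    [0,0,0],
    [0,0,0]
  ]
}}

```text
time_s: 39.12
ee_pos: [0.6422, -0.0256, 0.178]
orientation: [-2.217, -2.224, 0.001]
wrist_force: [-1.3, -0.3, -1.8]
width: 0.0531
finger_force: 63.5
```

>>> {"fn": "jog_arm", "kwargs": {
  "hand": [0.6,0.6,0.6,0.6,0.6,0.6,0.6],
  "offset": [
    [0.07,-0.2,0],
    [0.07,-0.4,0],
    [0.07,-0.65,0],
    [0.07,-0.8,0],
    [0.075,-0.895,0],
    [0.075,-0.895,0],
    [0.075,-0.895,0]
  ],
  "turn": [
    [0,0,0],
    [0,0,0],
    [0,0,0],
    [0,0,0],
    [0,0,0],
    [0,0,0],
    [0,0,0]
  ]
}}

```text
time_s: 40.0
ee_pos: [0.4645, -0.0136, 0.1788]
orientation: [2.222, 2.22, 0.0]
wrist_force: [0.8, -0.7, -1.4]
width: 0.0528
finger_force: 63.7
```

>>> {"fn": "jog_arm", "kwargs": {
  "hand": [0.6,0.6,0.6,0.6,0.6,0.6,0.6,0.6],
  "offset": [
    [0,0,0.1],
    [0,0,0.25],
    [0,0,0.4],
    [0,0,0.55],
    [0,0,0.68],
    [0,0,0.75],
    [0,0,0.75],
    [0,0,0.75]
  ],
  "turn": [
    [0,0,0],
    [0,0,0],
    [0,0,0],
    [0,0,0],
    [0,0,0],
    [0,0,0],
    [0,0,0],
    [0,0,0]
  ]
}}

```text
time_s: 41.0
ee_pos: [0.465, -0.0133, 0.0297]
orientation: [2.221, 2.221, 0.001]
wrist_force: [1.3, -0.3, -1.6]
width: 0.0527
finger_force: 63.7
```

>>> {"fn": "jog_arm", "kwargs": {
  "hand": [0.6,0.6,0.6,0.6,0.6],
  "offset": [
    [0,0,0.03],
    [0,0,0.055],
    [0,0,0.07],
    [0,0,0.07],
    [0,0,0.07]
  ],
  "turn": [
    [0,0,0],
    [0,0,0],
    [0,0,0],
    [0,0,0],
    [0,0,0]
  ]
}}

```text
time_s: 41.62
ee_pos: [0.464, -0.0131, 0.0148]
orientation: [2.221, 2.222, 0.0]
wrist_force: [-0.2, 0.2, -1.8]
width: 0.0526
finger_force: 63.7
```

>>> {"fn": "jog_arm", "kwargs": {
  "hand": [0.6,0.6],
  "offset": [
    [0,0,0.01],
    [0,0,0.01]
  ],
  "turn": [
    [0,0,0],
    [0,0,0]
  ]
}}

```text
time_s: 41.88
ee_pos: [0.4638, -0.0131, 0.0126]
orientation: [-2.221, -2.222, 0.0]
wrist_force: [-0.4, -0.3, -1.5]
width: 0.0527
finger_force: 63.7
```

>>> {"fn": "jog_arm", "kwargs": {
  "hand": [0.6,0.6],
  "offset": [
    [0,0,0.006],
    [0,0,0.006]
  ],
  "turn": [
    [0,0,0],
    [0,0,0]
  ]
}}

```text
time_s: 42.12
ee_pos: [0.4639, -0.0131, 0.0114]
orientation: [-2.221, -2.222, 0.0]
wrist_force: [-0.4, 0.6, -1.5]
width: 0.0528
finger_force: 63.7
```

>>> {"fn": "jog_arm", "kwargs": {
  "hand": [0.6,0.6],
  "offset": [
    [0,0,0.006],
    [0,0,0.006]
  ],
  "turn": [
    [0,0,0],
    [0,0,0]
  ]
}}

```text
time_s: 42.38
ee_pos: [0.464, -0.0131, 0.0112]
orientation: [-2.221, -2.222, 0.0]
wrist_force: [-7.3, 0.9, 10.9]
width: 0.0531
finger_force: 65.0
```

>>> {"fn": "jog_arm", "kwargs": {
  "hand": [0.5,0.3,0.1,0.1,0.1,0,0,0],
  "offset": [
    [0,0,0],
    [0,0,0],
    [0,0,0],
    [0,0,0],
    [0,0,-0.3],
    [0,0,-0.6],
    [0,0,-0.9],
    [0,0,-0.9]
  ],
  "turn": [
    [0,0,0],
    [0,0,0],
    [0,0,0],
    [0,0,0],
    [0,0,0],
    [0,0,0],
    [0,0,0],
    [0,0,0]
  ]
}}

```text
time_s: 43.38
ee_pos: [0.4676, -0.0136, 0.1966]
orientation: [2.215, 2.215, 0.01]
wrist_force: [0.4, -0.1, -0.5]
width: 0.0853
finger_force: 0.0
```

>>> {"fn": "jog_arm", "kwargs": {
  "hand": [0,0,0,0,0,0],
  "offset": [
    [-1,0.8,0],
    [-1,0.8,0],
    [-1,0.8,0],
    [-1,0.8,0],
    [-1,0.8,0],
    [-1,0.8,0]
  ],
  "turn": [
    [0,0,0],
    [0,0,0],
    [0,0,0],
    [0,0,0],
    [0,0,0],
    [0,0,0]
  ]
}}

```text
time_s: 44.12
ee_pos: [0.6233, -0.2129, 0.1884]
orientation: [-2.22, -2.219, 0.001]
wrist_force: [0.2, 0.5, 0.4]
width: 0.0854
finger_force: 0.0
```

```bash
python3 - <<'E'
from geo import *
f=grab_frame("scene")[:,:,::-1];t=grab_frame("top")[:,:,::-1]
cv2.imwrite("pics/e1.png",np.hstack([cv2.resize(f[50:350,60:360],(400,400)),cv2.resize(t[130:370,170:410],(400,400),interpolation=cv2.INTER_CUBIC)]))
E
```

```text
(no output)
```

View pics/e1.png

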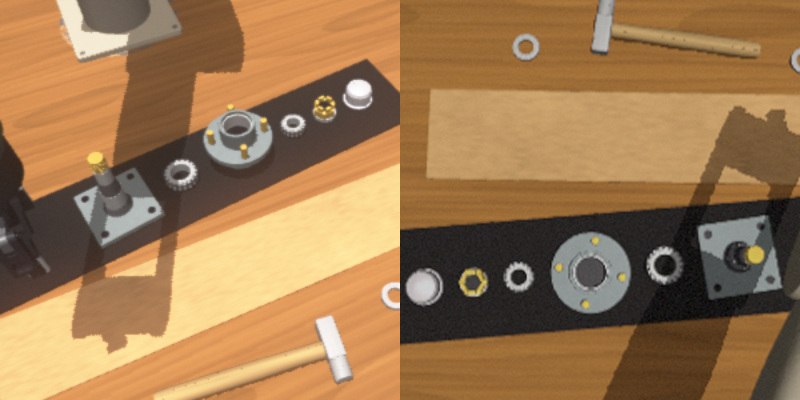

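The picture shows all five parts flat in order. From the right-hand view (crop pixels), the inner bearing is at (664,265) between axle and hub, with outer bearing (518,277), nut on washer (473,282) and cap (424,287) beyond the hub. Centre spacings come to about 108, 67 and 72 mm, all within limits, so I'm handing in.

```bash
python3 -c "
from cell import *
print(close_job())"
```

```text
the job is handed in; nothing more can be done
None
```

I handed the job in with all five parts flat in order near the mat's middle line: inner bearing between the stub axle and hub, then outer bearing, nut on washer, and dust cap beyond the hub. The final pictures show spacings within the limits and nothing else disturbed, but the hand-in returned no verdict.

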